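# Index the setting arm one hole towards the bench block

## Robot

A 6-joint arm with a two-finger parallel gripper is mounted at the origin on the work surface. World frame = base frame: x ahead of the robot, y to its left, z up, the work surface at z = 0. Lengths are in mm, angles in rad, forces in N, time in s.
With the tool pointing down it reaches from about 375 to 750 mm from the base axis. Payload 9 kg.
Tool frame: the origin (TCP) lies on the centre line of the jaws, within the pads' length; the fingertips stand 19 mm ahead of it and the grasp point (between the pads) is the TCP; z points along the fingers, y is the direction in which the jaws open and shut (so a half turn about z gives the same grasp; the last joint's range is limited). The gripper opens to 85 mm and grips with 20 to 120 N. Pads are 22 mm wide; open, the fingers measure 114 mm over their backs; the gripper's body (76 mm by 85 mm) begins 54 mm behind the grasp point. The pads swing forward as they close: fully open they stand 13 mm farther back than shut.
Start: joints at [-1.562, 0.104, 0.097, 1.564, 0, 1.353], TCP at [134.924, -584.662, 250.331] pointing down, gripper open.
Joint ranges: [-2.99, 2.99], [-0.84, 1.86], [-1.1, 1.16], [-1.84, 2.11], [-1.51, 1.56], [-3.14, 3.14]. Speed limits (rad/s): [2.22, 2.22, 2.57, 3.14, 3.14, 3.14].

## Interface

Orientations are given as a rotation vector (axis times angle).
In Python, from plant import robot, optics, ticket gives the robot as it stands.
- The arm moves only by the tool drive_tool, never from a script. Its argument "motion" is a list that holds one entry, the list of rows, each a list of 5 numbers: the shift along the tool's x, y, z in units of 0.6 m (1.0 is 0.6 m), then the turn about the tool's z in units of 0.5 rad (1.0 is 0.5 rad), then the closure, from 0 (fully open) to 1 (shut). In form: [[[x, y, z, roll, jaw], ...]]. A call has exactly 8 rows; each row is the pose to reach, as a shift and turn from the pose commanded when the call began, along the tool's axes at that moment; what a row does not reach only later rows make up. A row lasts 1/12 s, in which the tool goes at most 41.7 mm and 7.16 degrees, less where a joint would pass 70% of its speed; a pose out of reach is approached as far as the arm can. A call with a number of a shift or a turn outside -1 to 1 is refused whole. A call with a gripper value outside its range is refused whole. The fingers move at their own pace and stop on an object; "force" is the grip in N (left out, the last holds). Time passes only in rows, so rows that repeat a pose let the fingers close, or fill a call up. It gives the time, the measured TCP pose, the force and the opening at its end, in the units of the state.
- robot.get_obs(): the state, without advancing time (a new reading comes with each control period).
- optics.grab_frame(name): name is "scene" or "top" or "wrist"; returns a dict with "pixels" (384x512x3 uint8, red, green, blue), "fx", "fy", "cx", "cy" (pixels), "dist" ([k1, k2, p1, p2, k3] as OpenCV has them; the pictures are not rectified), "origin" and "orientation" of the camera in the world. Camera axes: x right, y down, z forward; pixel columns grow to the right and rows downward; lengths in mm; the calibration is good to about 2 mm. A picture is of the moment at which its call begins. There is no depth.
- ticket.sign_off(): hands the job in, once; it reports no verdict.
The state is a dict: "clock": time; "q": joint angles; "qd": joint speeds; "joint_torque": joint torques, N m; "ee_pos": TCP position; "tcp_rot": TCP orientation; "force": force on the tool from outside, world axes, zero at the start; "moment": the same for the moment, N m; "opening": opening from 0.0 (shut) to 1.0 (fully open).
Only numpy, scipy, OpenCV 4.12 (cv2) and the standard library are available. Lean on these libraries where they do the work, as an engineer would, in place of code of your own. Each camera call takes 0.05 s, during which the arm holds its last target. There are 200 camera calls.

## Task

Turn the setting arm one hole towards the round granite bench block: hook a fingertip under the red pull ring, lift the spring pin out of its hole, swing the arm to the very next hole on that side, and let the pin drop fully home there. Only hook and push the ring gently, never pinch or force it, and leave everything else on the bench where it is. Finish clear of the arm.

Things in the scene. Friction and masses are not known exactly. Their poses are not given: they have to be found in the camera images.
- indexer: The fixed indexing stand: grey round foot 100 mm wide and a steel quadrant plate (top 30 mm above the bench) with five dark 10 mm holes on a circle of 150 mm radius about the pivot, 20 degrees (0.349 rad) apart: one straight along its -x, two on either side. Origin on the pivot axis at bench height, z up. At the start the arm lies along its -x, roughly towards the robot. Does not move.
- work_clamp (a point): Foot of the small brass clamp fixed on the aluminium arm, 45 mm from the pivot, on the arm's top 46 mm above the bench; the clamp and its gold band reach 98 mm above the bench. The arm is 32 mm wide and ends 175 mm from the pivot. Axes: x along the arm to the pivot, y across, z up.
- swing_arm (a joint): Arm angle about the vertical pivot, rad, counter-clockwise from above; 0 = middle hole (start); holes at -0.698, -0.349, 0, 0.349, 0.698. Turning to plus moves the ring end towards the stand's -y. Light friction (about 1 N at the ring), stays where left; locked, with about 1 mm play, while the pin is in a hole. Stops at +-0.80.
- index_pin (a joint): Lift of the spring pin and its pull ring in the arm's end, m; 0 = fully down in a hole. The pin leaves the hole at 0.010 and stops at 0.018; let go between holes it rides on the plate at 0.010 and snaps down when the arm carries it over a hole. Lifting takes about 6 to 8 N.
- ring_eye (a point): Centre of the opening of the red pull ring on the pin (rises and turns with it): round, 60 mm inside, 76 mm outside, 8 mm bar. It spans across the arm and leans back 45 degrees, top towards the pivot, so it opens to the robot's side and upwards. Centre 126 mm from the pivot, 102 mm above the bench when down. Axes: x along the arm to the pivot, y across, z up.
- ring_top (a point): Middle of the bar at the very top of the pull ring, 8 mm thick, the part to hook under: 34 mm from the ring's centre, 102 mm from the pivot, 126 mm above the bench when down. Behind and below it is free room down to the arm's top.
- bench_block_center (a point): Centre of the round dark-grey granite bench block, 90 mm across, 30 mm high, loose (0.55 kg), flat on the bench to one side of the arm; its side (sign of y in the stand's frame) is the way to swing.
- burr_stand_center (a point): Middle of the green plastic burr stand, 72 mm wide, 40 mm high, with eight small burrs standing in it to 65 mm; loose, on the other side of the arm. Leave alone.
- bezel_pusher_center (a point): Middle of the bezel pusher lying on the bench: steel shank and mushroom wood handle, 103 mm long along its x, 28 mm thick. Leave alone.
- ring_clamp_center (a point): Middle of a loose brass ring clamp lying on the bench, 110 x 28 x 20 mm, long along its x. Leave alone.
- polish_jar_center (a point): Middle of an amber jar, 60 mm wide, 65 mm high. Leave alone.
- bench_brush_grip (a point): Handle of a bench brush lying on the bench. Leave alone.
Things that resemble listed ones, but are neither listed nor needed, are in the scene too. There is more than one size of the part that bears bench_block_center; the job needs the middle-sized.

How it is judged (in metres and radians):
On the way, in this order (a step that is already met when the one before it is completed fails the run):
1. the pin is lifted clear of its first hole (value of joint index_pin above 0.0105 m and value of joint swing_arm between -0.2 and 0.2 rad), for 0.1 s.
2. the pin is fully down in the next hole towards the granite block (((y of bench_block_center in the frame of indexer above 0 m and value of joint swing_arm between -0.379 and -0.319 rad) or (y of bench_block_center in the frame of indexer below 0 m and value of joint swing_arm between 0.319 and 0.379 rad)) and value of joint index_pin below 0.002 m), for 0.3 s.
At the end, for the whole second after the job is handed in: The arm stands at rest in the next hole on the granite block's side (within 0.03 rad of 0.349 rad from the middle hole) and the pin is down in it (within 2 mm) (all of step 2 and velocity of joint swing_arm between -0.02 and 0.02 rad/s); the robot touches nothing.
It fails at once if the arm is swung past the next hole, more than half-way to the one beyond (value of joint swing_arm above 0.523 rad or value of joint swing_arm below -0.523 rad).
It fails at once if the arm is swung more than half-way to the hole on the wrong side ((y of bench_block_center in the frame of indexer above 0 m and value of joint swing_arm between 0.175 and 0.9 rad) or (y of bench_block_center in the frame of indexer below 0 m and value of joint swing_arm between -0.9 and -0.175 rad)).
It fails at once if the ring is pinched or forced (fingers press on it with more than 32 N) (contact force between the fingers and index_pin above 32 N).
It fails at once if something else on the bench is pushed or lifted by more than 15 mm (distance of any of bench_block_center, burr_stand_center, bezel_pusher_center, ring_clamp_center, polish_jar_center, bench_brush_grip from where it was at the start of the episode above 0.015 m).
It also fails if it takes over 45 s, if anything falls off the work surface, if the arm or the gripper's body presses on something with over 40 N, if the wrist force passes 120 N, or if a joint passes its speed limit or range.

## Working session

There is one attempt and no reset: what is moved stays moved. The work goes in short steps, Python scripts to look and compute and a tool call to move; the robot and the scene stay as the last step left them, time stands still between calls to the robot, and variables do not carry over. Pictures are saved under pics/ and viewed, about 8 in all and at most 12, crops included, and the job is handed in when it is done.

Besides the shell and the picture viewer there is one more tool, called after "Emit:" as name([rows], argument=value, ...), one row to a line, values as JSON. drive_tool: Moves the arm, as the interface text tells. Shifts and turns lie within -1 to 1; 1 stands for 0.6 m of shift or 0.5 rad of turn. Its arguments: {"type":"object","properties":{"motion":{"type":"array","items":{"type":"array","items":{"type":"array","items":{"type":"number"}}}},"force":{"type":"number"}},"required":["motion"]}

```bash
mkdir -p pics && python3 - <<'E'
from plant import robot, optics
import cv2,numpy as np,pickle
d={}
for n in("scene","top"):
    f=optics.grab_frame(n);d[n]=f
    cv2.imwrite(f"pics/{n}0.png",cv2.resize(f["pixels"][...,::-1],(800,600),interpolation=cv2.INTER_CUBIC))
    print(n,{k:np.round(np.array(v),3).tolist() for k,v in f.items() if k!="pixels"})
pickle.dump(d,open("f0.pkl","wb"))
print(robot.get_obs())
E
```

```text
scene {'fx': 391.975, 'fy': 391.975, 'cx': 257.435, 'cy': 197.685, 'dist': [-0.112, 0.0, 0.0, 0.0, 0.0], 'origin': [1233.829, -631.858, 1050.603], 'orientation': [-2.193, -0.952, 0.414]}
top {'fx': 353.929, 'fy': 353.929, 'cx': 261.177, 'cy': 190.955, 'dist': [-0.065, 0.0, 0.0, 0.0, 0.0], 'origin': [358.592, 4.438, 1102.888], 'orientation': [-2.12, 2.129, -0.164]}
{'clock': 0.1, 'q': array([-1.56172577e+00,  1.04621516e-01,  9.65599722e-02,  1.56384669e+00,
       -1.85807957e-05,  1.35310034e+00]), 'qd': array([ 1.26824599e-04, -1.09520087e-04,  1.91194789e-03, -2.80924394e-04,
       -3.88633713e-04,  2.47258696e-05]), 'joint_torque': array([ 6.66084830e-03, -5.58202994e+01,  5.04723680e+01,  1.27958073e-02,
       -2.86941358e-04,  2.17192468e-05]), 'ee_pos': array([ 134.90086323, -584.38191841,  249.61774548]), 'tcp_rot': array([-3.12031980e+00, -3.55316010e-01, -1.52777905e-04]), 'force': array([ 0.04493174, -0.02576618,  0.69510524]), 'moment': array([-0.02303724, -0.00926999,  0.03041695]), 'opening': 0.9932106373304592}
```

View pics/top0.png

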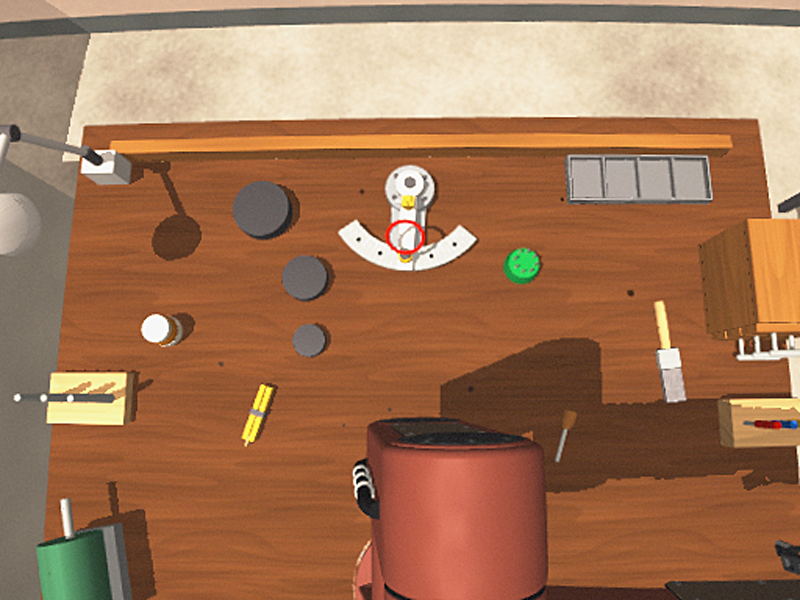

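View pics/scene0.png

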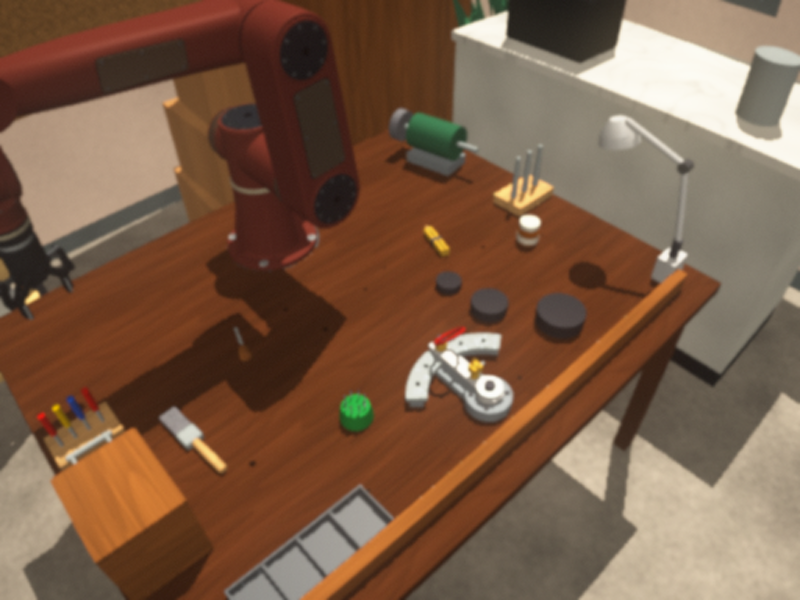

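The top view shows the stand with its pivot at about (410,183). The ring is at (405,238), the discs are to its left, with the middle one at (305,277), and the green burr stand is to its right at (522,265). The scene view agrees. Next I turn these pixels into positions.

```bash
cat > h.py <<'E'
import numpy as np,cv2
from scipy.spatial.transform import Rotation as R
def ray(f,uv):
    K=np.array([[f["fx"],0,f["cx"]],[0,f["fy"],f["cy"]],[0,0,1.]])
    p=cv2.undistortPoints(np.array([[uv]],float),K,np.array(f["dist"]))[0,0]
    return np.array(f["origin"],float),R.from_rotvec(f["orientation"]).apply([*p,1.])
def at_z(f,uv,z):
    o,d=ray(f,uv);return o+d*(z-o[2])/d[2]
def proj(f,P):
    K=np.array([[f["fx"],0,f["cx"]],[0,f["fy"],f["cy"]],[0,0,1.]])
    r=R.from_rotvec(f["orientation"]).inv();
    return cv2.projectPoints(np.array(P,float).reshape(-1,3),r.as_rotvec(),-r.apply(np.array(f["origin"],float)),K,np.array(f["dist"]))[0][:,0]
E
python3 - <<'E'
import pickle,numpy as np,cv2
from h import *
d=pickle.load(open("f0.pkl","rb"));t=d["top"];s=512/800
for n,uv,z in [("h1",(358,240),30),("h2",(380,253),30),("h4",(431,256),30),("h5",(455,244),30),("pivot",(410,183),55),("mid disc",(305,277),30),("big",(262,209),30),("small",(310,339),20),("burr",(522,265),40),("brush",(662,325),10),("jar",(155,328),65),("yellow",(258,414),15)]:
    print(n,at_z(t,np.array(uv)*s,z).round(1))
im=t["pixels"].astype(int);m=((im[...,0]>150)&(im[...,1]<70)&(im[...,2]<70)).astype(np.uint8)
m[:130]=0;m[175:]=0;m[:,:240]=0;m[:,285:]=0
ys,xs=np.nonzero(m);print(len(xs),xs.min(),xs.max(),ys.min(),ys.max())
c=((xs.min()+xs.max())/2,(ys.min()+ys.max())/2);print("ring",at_z(t,c,102).round(1), "topbar",at_z(t,(c[0],ys.min()+1),126).round(1))
cv2.imwrite("pics/topc.png",cv2.resize(t["pixels"][95:185,205:315,::-1],None,fx=7,fy=6.6,interpolation=cv2.INTER_CUBIC)[:600])
E
```

```text
h1 [663.1 122.7  30. ]
h2 [635.8  78.2  30. ]
h4 [628.9 -23.6  30. ]
h5 [653.4 -71.9  30. ]
pivot [773.3  17.4  55. ]
mid disc [587.8 227.7  30. ]
big [730.9 321.1  30. ]
small [464.9 216.3  20. ]
burr [ 607.1 -202.5   40. ]
brush [ 489.9 -485.5   10. ]
jar [482.2 510.3  65. ]
yellow [318.8 316.   15. ]
123 247 271 141 162
ring [648.3  27.2 102. ] topbar [669.7  26.6 126. ]
```

View pics/topc.png

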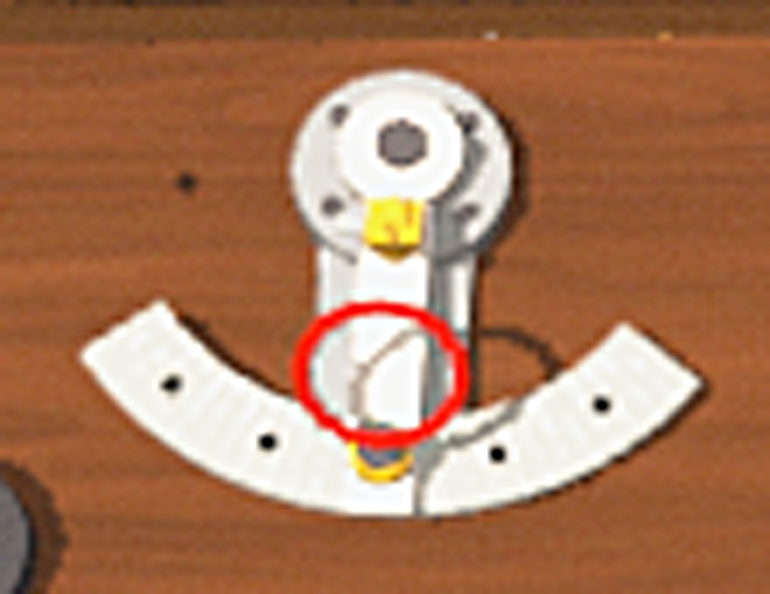

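The close-up shows the holes at crop pixels (172,383), (268,441), (498,454) and (602,404). I'll fit the stand pose from these.

```bash
python3 - <<'E'
import pickle
from h import *
from scipy.optimize import least_squares
t=pickle.load(open("f0.pkl","rb"))["top"]
px=[(172,383),(268,441),(498,454),(602,404)];th=np.deg2rad([-40,-20,20,40])
P=np.array([at_z(t,(205+u/7-.43,95+v/6.6-.43),30)[:2] for u,v in px])
def res(p):
    a=p[2]+np.pi+th; return (p[:2]+150*np.c_[np.cos(a),np.sin(a)]-P).ravel()
r=least_squares(res,[780,20,0]);print(r.x,res(r.x).round(1))
p=r.x
for n,rad,z in(("eye",126,102),("top",102,126)):
  for a in(0,-.349):
    print(n,a,p[0]-rad*np.cos(p[2]+a),p[1]-rad*np.sin(p[2]+a),z)
E
```

```text
[ 7.74941454e+02  1.91531272e+01 -6.28521154e-02] [-0.1 -0.1 -0.1 -0.1  0.5  0.1 -0.4  0.1]
eye 0 649.1902468873204 27.067280642084235 102
eye -0.349 659.4774508877613 69.59184154088217 102
top 0 673.1428578298992 25.559822837216302 126
top -0.349 681.4705944016846 59.98446737433844 126
```

Emit:
drive_tool([
  [[0.02,-0.06,0,-0.1,0],[0.04,-0.12,0,-0.3,0],[0.06,-0.19,0,-0.5,0],[0.08,-0.26,0,-0.7,0],[0.1,-0.33,0,-0.9,0],[0.12,-0.39,0,-1.0,0],[0.14,-0.45,0,-1.0,0],[0.14,-0.45,0,-1.0,0]],
])

```text
clock: 0.77
ee_pos: [156.8, -298.0, 251.7]
tcp_rot: [2.932, 1.119, -0.001]
force: [-0.3, -0.8, 1.5]
opening: 1.001
```

Emit:
drive_tool([
  [[0.06,0.012,0,-0.2,0],[0.12,0.024,0,-0.4,0],[0.18,0.036,0,-0.6,0],[0.24,0.05,0,-0.8,0],[0.31,0.062,0,-1.0,0],[0.38,0.077,0,-1.0,0],[0.44,0.09,0,-1.0,0],[0.49,0.1,0,-1.0,0]],
])

```text
clock: 1.43
ee_pos: [417.7, -150.0, 249.9]
tcp_rot: [-2.567, -1.81, -0.0]
force: [0.2, -1.2, 0.3]
opening: 0.998
```

```bash
python3 -c "
from plant import robot
print(robot.get_obs())"
```

```text
{'clock': 1.4333, 'q': array([-6.41232633e-01, -3.77582377e-01, -3.45270746e-01,  1.60304098e+00,
        2.36508182e-04,  1.27198401e+00]), 'qd': array([ 0.79700981,  0.72268137,  0.55011955, -0.16846432, -0.00916244,
        0.78560808]), 'joint_torque': array([ -4.08999816, -36.99324489,  46.40959382,   0.56822704,
         0.19684658,  -0.89346394]), 'ee_pos': array([ 417.737088  , -150.01549163,  249.91499544]), 'tcp_rot': array([-2.56743247e+00, -1.81047892e+00, -3.85816787e-04]), 'force': array([ 0.18247774, -1.21168121,  0.29581906]), 'moment': array([-0.02513563, -0.03706509, -0.0353865 ]), 'opening': 0.9981033485777764}
```

Emit:
drive_tool([
  [[0.06,0.045,0.01,-0.1,0.2],[0.12,0.09,0.02,-0.2,0.41],[0.18,0.135,0.03,-0.3,0.41],[0.24,0.18,0.04,-0.4,0.41],[0.3,0.225,0.05,-0.5,0.41],[0.35,0.265,0.06,-0.56,0.41],[0.39,0.295,0.075,-0.56,0.41],[0.419,0.317,0.083,-0.56,0.41]],
])

```text
clock: 2.1
ee_pos: [681.3, 22.8, 198.2]
tcp_rot: [-2.289, -2.15, 0.001]
force: [0.2, -1.6, -0.7]
opening: 0.59
```

```bash
python3 - <<'E'
from plant import robot, optics
import cv2,numpy as np,pickle
d={}
for n in("wrist","top","scene"):
    f=optics.grab_frame(n);d[n]=f
pickle.dump(d,open("f1.pkl","wb"))
a=d["wrist"]["pixels"]; b=cv2.resize(d["top"]["pixels"][95:185,205:315],(512,384),interpolation=cv2.INTER_CUBIC)
c=cv2.resize(d["scene"]["pixels"][190:280,240:360],(512,384),interpolation=cv2.INTER_CUBIC)
cv2.imwrite("pics/m1.png",cv2.resize(np.vstack([np.hstack([a,c])])[...,::-1],(800,300)))
o=robot.get_obs();print(o["ee_pos"],o["tcp_rot"],o["opening"],o["force"])
print(d["wrist"]["origin"],d["wrist"]["orientation"])
E
```

```text
[679.55383014  21.75796581 197.51766716] [-2.28690509 -2.1493961   0.00401357] 0.5925453842840851 [-0.24062867  0.18596287  0.13344374]
[685.8884313   88.33693094 321.1547019 ] [ 2.87758443 -0.08803018 -0.01252154]
```

View pics/m1.png

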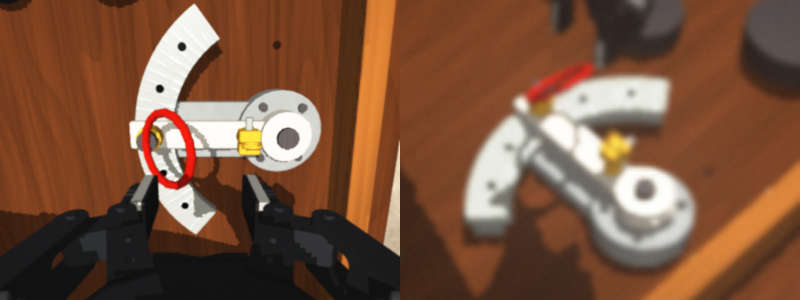

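Emit:
drive_tool([
  [[0.006,0,0.0,0,0.41],[0.006,0,0.02,0,0.41],[0.006,0,0.045,0,0.41],[0.006,0,0.07,0,0.41],[0.006,0,0.09,0,0.41],[0.006,0,0.11,0,0.41],[0.006,0,0.122,0,0.41],[0.006,0,0.125,0,0.41]],
])

```text
clock: 2.92
ee_pos: [678.8, 23.8, 123.9]
tcp_rot: [-2.291, -2.148, 0.002]
force: [-0.2, -0.0, 0.1]
opening: 0.592
```

```bash
python3 - <<'E'
from plant import robot, optics
import cv2,numpy as np,pickle
d={}
for n in("wrist","scene"):
    f=optics.grab_frame(n);d[n]=f
a=cv2.resize(d["wrist"]["pixels"][180:384,100:372],(512,384),interpolation=cv2.INTER_CUBIC)
c=cv2.resize(d["scene"]["pixels"][180:270,250:370],(512,384),interpolation=cv2.INTER_CUBIC)
cv2.imwrite("pics/m2.png",cv2.resize(np.hstack([a,c])[...,::-1],(800,300)))
o=robot.get_obs();print(o["ee_pos"],o["tcp_rot"],o["opening"],o["force"])
E
```

```text
[679.50851991  23.80341849 125.38016619] [-2.29149674e+00 -2.14893587e+00  4.10078454e-04] 0.5913358218702642 [-0.49597298 -0.1729107   0.07456017]
```

View pics/m2.png

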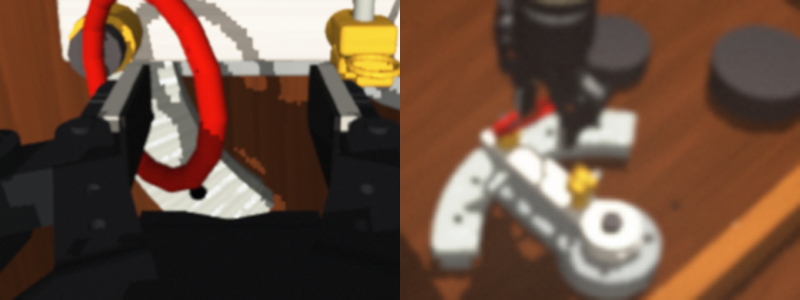

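Emit:
drive_tool([
  [[0.001,0.003,0.003,0,0.41],[0.001,0.006,0.006,0,0.41],[0.001,0.009,0.007,0,0.41],[0.001,0.011,0.007,0,0.41],[0.001,0.013,0.007,0,0.41],[0.001,0.015,0.007,0,0.41],[0.001,0.0165,0.007,0,0.41],[0.001,0.0175,0.007,0,0.41]],
])

```text
clock: 3.68
ee_pos: [690.4, 23.8, 121.3]
tcp_rot: [2.291, 2.149, -0.0]
force: [0.1, 0.3, 0.2]
opening: 0.588
```

Emit:
drive_tool([
  [[0,0.0008,0,0,0.41],[0,0.0016,0,0,0.41],[0,0.0024,0,0,0.41],[0,0.0032,0,0,0.41],[0,0.004,0,0,0.41],[0,0.0048,0,0,0.41],[0,0.0054,0,0,0.41],[0,0.006,0,0,0.41]],
])

```text
clock: 4.35
ee_pos: [693.8, 23.6, 121.3]
tcp_rot: [2.291, 2.149, -0.0]
force: [-0.5, 0.6, -0.4]
opening: 0.589
```

Emit:
drive_tool([
  [[0,0.0008,0,0,0.41],[0,0.0016,0,0,0.41],[0,0.0022,0,0,0.41],[0,0.0028,0,0,0.41],[0,0.0033,0,0,0.41],[0,0.0038,0,0,0.41],[0,0.0042,0,0,0.41],[0,0.0042,0,0,0.41]],
])

```text
clock: 5.02
ee_pos: [694.9, 23.6, 120.9]
tcp_rot: [-2.29, -2.148, 0.004]
force: [-9.2, 0.3, 4.2]
opening: 0.592
```

Emit:
drive_tool([
  [[0,0.0006,0,0,0.41],[0,0.001,-0.001,0,0.41],[0,0.001,-0.002,0,0.41],[0,0.001,-0.003,0,0.41],[0,0.001,-0.004,0,0.41],[0,0.001,-0.005,0,0.41],[0,0.001,-0.006,0,0.41],[0,0.001,-0.006,0,0.41]],
])

```text
clock: 5.68
ee_pos: [694.7, 23.7, 122.6]
tcp_rot: [-2.288, -2.146, 0.006]
force: [-7.8, -0.4, -5.8]
opening: 0.593
```

Emit:
drive_tool([
  [[0,0.001,0,0,0.41],[0,0.0015,-0.001,0,0.41],[0,0.0015,-0.002,0,0.41],[0,0.0015,-0.0035,0,0.41],[0,0.0015,-0.005,0,0.41],[0,0.0015,-0.0065,0,0.41],[0,0.0015,-0.008,0,0.41],[0,0.0015,-0.008,0,0.41]],
])

```text
clock: 6.35
ee_pos: [694.9, 23.7, 127.1]
tcp_rot: [-2.287, -2.146, 0.008]
force: [-11.4, 0.3, -6.5]
opening: 0.591
```

```bash
python3 - <<'E'
from plant import robot, optics
import cv2,numpy as np,pickle
d={}
for n in("wrist","scene"):
    f=optics.grab_frame(n);d[n]=f
pickle.dump(d,open("f3.pkl","wb"))
a=cv2.resize(d["wrist"]["pixels"][180:384,100:372],(512,384),interpolation=cv2.INTER_CUBIC)
c=cv2.resize(d["scene"]["pixels"][190:250,270:350],(512,384),interpolation=cv2.INTER_CUBIC)
cv2.imwrite("pics/m3.png",cv2.resize(np.hstack([a,c])[...,::-1],(800,300)))
o=robot.get_obs();print(o["ee_pos"],o["tcp_rot"],o["opening"],o["force"])
E
```

```text
[694.92036148  23.7051736  126.87976907] [-2.28722223 -2.14553264  0.00799005] 0.5887226557715356 [-10.79277425   0.02896585  -6.25934569]
```

View pics/m3.png

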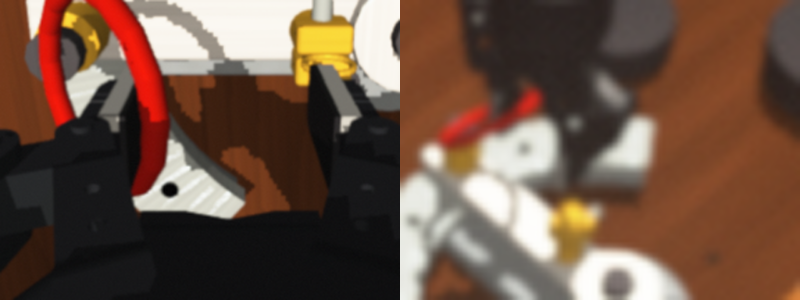

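The fingertip is against the ring's top bar and carrying it up by friction (Fz about -6.4 N, Fx about -11 N). I'll keep lifting.

Emit:
drive_tool([
  [[0,0.0003,-0.002,0,0.41],[0,0.0005,-0.004,0,0.41],[0,0.0005,-0.006,0,0.41],[0,0.0005,-0.008,0,0.41],[0,0.0005,-0.01,0,0.41],[0,0.0005,-0.012,0,0.41],[0,0.0005,-0.013,0,0.41],[0,0.0005,-0.013,0,0.41]],
])

```text
clock: 7.12
ee_pos: [695.0, 23.7, 134.5]
tcp_rot: [-2.287, -2.145, 0.009]
force: [-10.5, 0.1, -8.2]
opening: 0.592
```

```bash
python3 - <<'E'
from plant import robot, optics
import cv2,numpy as np,pickle
from h import *
old=pickle.load(open("f3.pkl","rb"))["scene"]
f=optics.grab_frame("scene");w=optics.grab_frame("wrist")
ini=pickle.load(open("f0.pkl","rb"))["scene"]
for g in(ini,old,f):
    im=g["pixels"].astype(int);m=(im[...,0]>110)&(im[...,1]<60)&(im[...,2]<60);m[:190]=0;m[245:]=0;m[:,270:]&=True;m[:,:270]=False;m[:,360:]=False
    ys,xs=np.nonzero(m);print(len(xs),xs.min(),xs.max(),ys.min(),ys.max(),xs.mean().round(2),ys.mean().round(2))
print(proj(f,[[649.2,27.1,102],[649.2,27.1,112]]))
o=robot.get_obs();print(o["ee_pos"],o["tcp_rot"],o["opening"],o["force"])
E
```

```text
86 279 298 209 220 288.23 213.45
68 278 297 208 218 287.57 213.65
78 278 298 206 217 288.55 211.82
[[287.59610297 214.56558479]
 [287.72323598 212.49053803]]
[694.94116124  23.74848903 134.37346571] [-2.28674019 -2.14517169  0.00884283] 0.593617826464075 [-11.44706869  -0.65168854  -7.17534441]
```

Emit:
drive_tool([
  [[0,0.0005,-0.0015,0,0.41],[0.003,0.0006,-0.002,0.05,0.41],[0.006,0.0008,-0.002,0.1,0.41],[0.009,0.001,-0.002,0.15,0.41],[0.012,0.0012,-0.002,0.2,0.41],[0.014,0.0013,-0.002,0.22,0.41],[0.016,0.0014,-0.002,0.24,0.41],[0.016,0.0014,-0.002,0.24,0.41]],
])

```text
clock: 7.88
ee_pos: [696.3, 33.8, 135.4]
tcp_rot: [-2.411, -2.004, 0.009]
force: [-10.9, 2.2, -7.8]
opening: 0.593
```

```bash
python3 - <<'E'
from plant import robot, optics
import cv2,numpy as np,pickle
d={}
for n in("wrist","scene"):
    f=optics.grab_frame(n);d[n]=f
a=cv2.resize(d["wrist"]["pixels"][130:334,100:372],(512,384),interpolation=cv2.INTER_CUBIC)
c=cv2.resize(d["scene"]["pixels"][180:270,250:370],(512,384),interpolation=cv2.INTER_CUBIC)
cv2.imwrite("pics/m4.png",cv2.resize(np.hstack([a,c])[...,::-1],(800,300)))
o=robot.get_obs();print(o["ee_pos"],o["tcp_rot"],o["opening"],o["force"])
E
```

```text
[696.32639987  33.81662906 135.46669765] [-2.41064524 -2.00440963  0.00877763] 0.5956650918928632 [-10.26458614   2.42498329  -8.53194316]
```

View pics/m4.png

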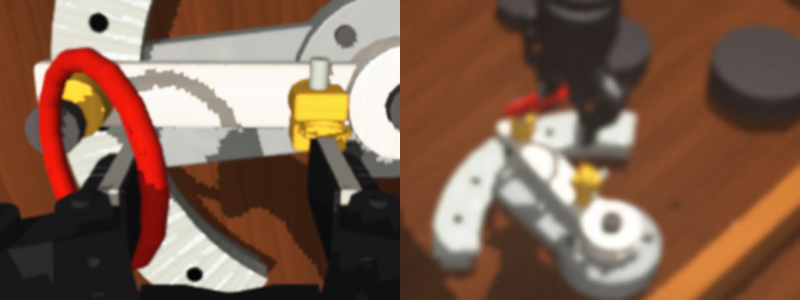

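Emit:
drive_tool([
  [[0.003,0,-0.0005,0.05,0.41],[0.006,0.0002,-0.0005,0.1,0.41],[0.009,0.0004,-0.0005,0.14,0.41],[0.0125,0.0006,-0.0005,0.19,0.41],[0.016,0.001,-0.0005,0.245,0.41],[0.019,0.0015,-0.0005,0.29,0.41],[0.022,0.002,-0.0005,0.335,0.41],[0.025,0.0025,-0.0005,0.38,0.41]],
])

```text
clock: 8.65
ee_pos: [700.6, 48.5, 135.7]
tcp_rot: [-2.591, -1.766, 0.01]
force: [-11.2, 3.0, -7.9]
opening: 0.588
```

```bash
python3 - <<'E'
from plant import robot, optics
import cv2,numpy as np,pickle
d={}
for n in("wrist","scene"):
    f=optics.grab_frame(n);d[n]=f
a=cv2.resize(d["wrist"]["pixels"][130:334,100:372],(512,384),interpolation=cv2.INTER_CUBIC)
c=cv2.resize(d["scene"]["pixels"][180:270,250:370],(512,384),interpolation=cv2.INTER_CUBIC)
cv2.imwrite("pics/m5.png",cv2.resize(np.hstack([a,c])[...,::-1],(800,300)))
o=robot.get_obs();print(o["ee_pos"],o["tcp_rot"],o["opening"],o["force"])
E
```

```text
[700.69817945  48.82993661 135.76964647] [-2.5905017  -1.76633483  0.00880083] 0.5906136567760575 [-10.62693227   3.72663372  -7.57270361]
```

View pics/m5.png

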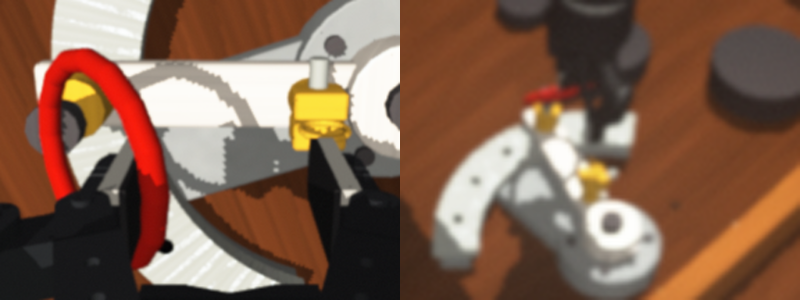

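Emit:
drive_tool([
  [[0,0,0.001,0,0.41],[0,0,0.002,0,0.41],[0,0,0.003,0,0.41],[0,0,0.004,0,0.41],[0,0,0.005,0,0.41],[0,0,0.006,0,0.41],[0,0,0.007,0,0.41],[0,0,0.007,0,0.41]],
])

```text
clock: 9.42
ee_pos: [700.7, 48.8, 131.5]
tcp_rot: [-2.59, -1.767, 0.008]
force: [-10.3, 4.0, -6.4]
opening: 0.592
```

Emit:
drive_tool([
  [[0,0,0.001,0,0.41],[0,0,0.002,0,0.41],[0,0,0.003,0,0.41],[0,0,0.004,0,0.41],[0,0,0.005,0,0.41],[0,0,0.006,0,0.41],[0,0,0.006,0,0.41],[0,0,0.006,0,0.41]],
])

```text
clock: 10.08
ee_pos: [701.0, 48.8, 129.9]
tcp_rot: [-2.59, -1.768, 0.007]
force: [-13.4, 4.3, 1.8]
opening: 0.589
```

Emit:
drive_tool([
  [[0.001,0,0,0.015,0.41],[0.002,0,0,0.03,0.41],[0.003,0,0,0.045,0.41],[0.004,0,0,0.06,0.41],[0.005,0,0,0.075,0.41],[0.006,0,0,0.09,0.41],[0.006,0,0,0.09,0.41],[0.006,0,0,0.09,0.41]],
])

```text
clock: 10.75
ee_pos: [702.0, 52.0, 128.1]
tcp_rot: [-2.629, -1.709, 0.009]
force: [-9.8, 3.9, -5.6]
opening: 0.591
```

The pin has lost the plate's support and now hangs on the finger, so it is over the hole. I'll lower it in.

Emit:
drive_tool([
  [[0,0,0.002,0,0.41],[0,0,0.005,0,0.41],[0,0,0.008,0,0.41],[0,0,0.011,0,0.41],[0,0,0.014,0,0.41],[0,-0.001,0.016,0,0.41],[0,-0.002,0.016,0,0.41],[0,-0.003,0.016,0,0.41]],
])

```text
clock: 11.42
ee_pos: [701.8, 52.0, 121.1]
tcp_rot: [-2.632, -1.71, 0.004]
force: [-7.3, 1.0, 1.9]
opening: 0.593
```

Emit:
drive_tool([
  [[0,-0.002,0,0,0.41],[0,-0.004,0,0,0.41],[0,-0.007,0,0,0.41],[0,-0.01,0,0,0.41],[0,-0.014,0,0,0.41],[0,-0.018,0,0,0.41],[0,-0.02,0,0,0.41],[0,-0.02,0,0,0.41]],
])

```text
clock: 12.08
ee_pos: [692.4, 56.5, 121.7]
tcp_rot: [2.635, 1.711, 0.0]
force: [-0.3, 0.2, -0.0]
opening: 0.594
```

Emit:
drive_tool([
  [[0,0,-0.01,0,0.41],[0,0,-0.03,0,0.41],[0,0,-0.06,0,0.41],[0,0,-0.1,0,0.41],[0,0,-0.15,0,0.41],[0,0,-0.19,0,0.41],[0,0,-0.2,0,0.41],[0,0,-0.2,0,0.41]],
])

```text
clock: 12.75
ee_pos: [693.9, 56.1, 245.6]
tcp_rot: [2.632, 1.709, 0.007]
force: [-0.3, 0.1, -0.1]
opening: 0.592
```

Emit:
drive_tool([
  [[-0.04,-0.03,0,0,0.41],[-0.09,-0.06,0,0,0.41],[-0.14,-0.1,0,0,0.41],[-0.19,-0.14,0,0,0.41],[-0.23,-0.17,0,0,0.41],[-0.25,-0.2,0,0,0.41],[-0.25,-0.2,0,0,0.41],[-0.25,-0.2,0,0,0.41]],
])

```text
clock: 13.42
ee_pos: [521.2, -32.1, 241.0]
tcp_rot: [-2.636, -1.709, 0.0]
force: [-0.0, -0.1, 0.2]
opening: 0.592
```

```bash
python3 - <<'E'
from plant import robot, optics
import cv2,numpy as np,pickle
from h import *
d={n:optics.grab_frame(n) for n in("top","scene")}
a=cv2.resize(d["top"]["pixels"][95:185,205:325],(512,384),interpolation=cv2.INTER_CUBIC)
c=cv2.resize(d["scene"]["pixels"][180:270,250:370],(512,384),interpolation=cv2.INTER_CUBIC)
cv2.imwrite("pics/m6.png",cv2.resize(np.hstack([a,c])[...,::-1],(800,300)))
def blob(g,b):
    im=g["pixels"].astype(int);m=(im[...,0]>110)&(im[...,1]<70)&(im[...,2]<70);k=np.zeros_like(m);k[b[0]:b[1],b[2]:b[3]]=1
    ys,xs=np.nonzero(m&k);return len(xs),xs.min(),xs.max(),ys.min(),ys.max()
print("scene",blob(d["scene"],(185,245,265,360)),"top",blob(d["top"],(125,180,235,300)))
# predicted outline for pin down vs up at -0.349
px,py,ps=774.94,19.15,-.0629-.349
t=np.linspace(0,2*np.pi,73)
for h in(0,5,10):
    r=126-34*np.cos(t)*.7071;y=34*np.sin(t);z=102+h+34*np.cos(t)*.7071
    P=np.c_[px-r*np.cos(ps)-y*np.sin(ps)*1,py-r*np.sin(ps)+y*np.cos(ps),z]
    for n in("scene","top"):
        q=proj(d[n],P);print(h,n,q.min(0).round(1),q.max(0).round(1))
o=robot.get_obs();print(o["clock"],o["ee_pos"],o["force"])
E
```

```text
scene (2225, np.int64(265), np.int64(359), np.int64(185), np.int64(244)) top (99, np.int64(235), np.int64(289), np.int64(125), np.int64(171))
0 scene [288.8 207.3] [308.7 212.3]
0 top [233.7 137.2] [255.6 158.4]
5 scene [288.8 206.2] [308.8 211.3]
5 top [233.5 136.7] [255.5 157.9]
10 scene [288.9 205.2] [308.9 210.2]
10 top [233.4 136.1] [255.5 157.5]
13.5167 [522.28864683 -31.74646892 241.15664965] [ 0.01402396 -0.06120798  0.9285317 ]
```

View pics/m6.png

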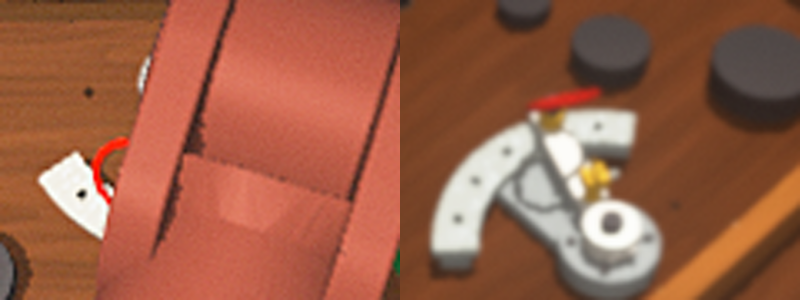

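```bash
python3 - <<'E'
from plant import optics
import pickle
from h import *
f0=pickle.load(open("f0.pkl","rb"))["scene"];f=optics.grab_frame("scene")
t=np.linspace(0,2*np.pi,180)
def model(a,h):
    ps=-.0629+a;r=126-34*np.cos(t)*.7071;y=34*np.sin(t)
    return np.c_[774.94-r*np.cos(ps)-y*np.sin(ps),19.15-r*np.sin(ps)+y*np.cos(ps),102+h+34*np.cos(t)*.7071]
for n,g,a in(("start",f0,0),("now",f,-.349)):
    im=g["pixels"].astype(int);m=(im[...,0]>110)&(im[...,1]<60)&(im[...,2]<60);k=np.zeros_like(m);k[203:224,276:314]=1
    ys,xs=np.nonzero(m&k);print(n,len(xs),xs.min(),xs.max(),ys.min(),ys.max(),"mean",xs.mean(),ys.mean())
    for h in(0,10):print(h,proj(g,model(a,h)).mean(0))
E
```

```text
start 86 279 298 209 220 mean 288.2325581395349 213.45348837209303
0 [287.63123033 214.58177217]
10 [287.75862807 212.50603856]
now 80 288 310 206 212 mean 300.4125 209.075
0 [298.7267197  209.76655702]
10 [298.91257548 207.68885739]
```

```bash
python3 -c "
from plant import robot,ticket
o=robot.get_obs();print(o['clock'],abs(o['qd']).max(),o['force'])
print(ticket.sign_off())"
```

```text
13.5667 0.010893405132066025 [-0.49717276  0.58165094 -0.09935069]
the job is handed in; nothing more can be done
None
```

I turned the setting arm one hole towards the middle-sized granite block, to about -0.35 rad, and the pin dropped home there. I handed the job in at 13.6 s and no verdict was reported.

- **Method:** The tool can only point straight down, so I put one fingertip through the ring and pressed it against the inside of the top bar. That lifted the pin by friction, with a sideways push of about 8–13 N and a lift of 6–8 N, not by a true hook underneath. I swung the arm to about -0.31 rad, let the pin ride on the plate and nudged it on until it was over the next hole. I then lowered it in and backed off.
- **Forces:** No call ended with more than about 15 N on the ring (limit 32 N). I only saw readings at the end of each call, so a brief higher peak would not have shown.
- **Pin down:** In the last scene picture the ring's height fits the pin fully down, to within about 0.5 pixel; 10 mm of lift would show as 2 pixels.
- **Angle:** The tool's own turn puts the arm at -0.355 rad. The average position of the ring's pixels was about 1 pixel (roughly 0.035 rad) off sideways, but its outline fitted. I put this down to the colour threshold.
- **Not fully checked:** The robot blocked the final top view, so it could not confirm the angle. The loose objects look unmoved where they show in the last scene picture; I did not measure them again.
- **Clear of the arm:** The robot ended about 240 mm above the bench and well away from the stand, with the force reading near zero.

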